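# Read a tube rack: seat it, set the exposure dial, squeeze the trigger

## Task

Stand the tube rack, with its tubes, flat on the dark window of the reader inside the raised blue frame and let go of it. Then turn the black dial until its white line points at the red mark (leave the mark where it is), and only then squeeze the orange trigger fully against its grip and release it. Keep all tubes standing in the rack and do not knock over the spray bottle.

Things in the scene. Friction and masses are not known exactly. Their poses are not given: they have to be found in the camera images.
- tube_rack: white open tube rack, 50 x 113 x 64 mm (x, y, z), loose, about 0.17 kg with tubes. Origin: centre of its underside, y along its length. End plates 2 mm thick, 64 mm high at y = +-55 mm; top plate 48 mm wide (x) at 49 to 52 mm height, to be pinched across its width at mid length. Tube caps reach 84 mm height, within 19 mm of the long centre line. Either end may face either way in the reader.
- reader: fixed flat-bed rack reader: white slab 100 x 164 mm with a dark window (the bed, 18 mm above the table) inside a raised blue frame; the frame's opening is 66 x 130 mm (x, y), its top 8 mm above the bed. Origin: centre of its underside, y along its length.
- reader_bed (a point): centre of the reader's bed, 18 mm above the table; same axes as the reader. The rack's underside stands here.
- console: fixed control console, 140 x 264 mm, grey deck 40 mm above the table; dial 68 mm to the right (-y) of its centre, upright black grip with an orange trigger 68 mm to the left (+y). Origin: centre of its underside, x towards its back, z up.
- dial_grip (a point): on the dial's axis (vertical), 33 mm above the deck, the TCP height at which to pinch its bar. The dial: black skirt of 80 mm diameter, 10 mm high, and on it a bar grip 64 mm long, 16 mm wide, from 9 to 43 mm above the deck, with a white line on the half that points. x runs along the bar towards the pointing end.
- dial (a joint): angle of the dial (rad), counter-clockwise from above positive; 0: the white line points along the console's +x; range +-2.36, stays where it is left. The scale has ticks every 15 degrees.
- dial_pointer (a point): point 45 mm from the dial's axis in the direction of the white line.
- mark (a joint): angle of the red mark beside the scale (rad), same zero and sense as the dial; set differently each time and not to be moved.
- mark_point (a point): point 45 mm from the dial's axis in the direction of the red mark (a red tab 48 to 65 mm from the axis, lying on the deck).
- grip_squeeze (a point): point between grip and trigger, 117 mm above the table: centre between the grip's back face and the trigger's front face when fully squeezed, where they are 42 mm apart. The grip column is 26 mm (console x) by 34 mm (y), its back face 21 mm behind this point, its top 37 mm above it.
- trigger_front (a point): middle of the front face of the orange trigger, at the same height as grip_squeeze and 35 mm in front of it (console -x) when released. The trigger is 12 mm thick, 24 mm wide, 86 mm tall. Grip and trigger together are 56 mm over their outsides when released; they can be straddled from above.
- trigger (a joint): angle of the trigger (rad): 0 released, 0.22 fully squeezed against its stop; hinged at its foot, 65 mm below trigger_front; top moves towards the grip (console +x); a spring of about 2 N at rest and 8 N at the stop pushes it back.
- spray: loose blue spray bottle, 40 mm diameter, 137 mm tall, standing on the table at the left. Origin: centre of its underside. A bystander.
- tube_1: capped specimen tube (red cap), 16 mm diameter, 81 mm tall, standing loose in the rack at (0.011, 0.042) m of the rack's x, y. Origin: centre of its underside, 3 mm above the rack's underside.
- tube_3: capped specimen tube (blue cap), 16 mm diameter, 81 mm tall, standing loose in the rack at (-0.011, 0.021) m of the rack's x, y. Origin: centre of its underside, 3 mm above the rack's underside.
- tube_5: capped specimen tube (yellow cap), 16 mm diameter, 81 mm tall, standing loose in the rack at (0.011, -0.021) m of the rack's x, y. Origin: centre of its underside, 3 mm above the rack's underside.
- tube_6: capped specimen tube (blue cap), 16 mm diameter, 81 mm tall, standing loose in the rack at (-0.011, -0.042) m of the rack's x, y. Origin: centre of its underside, 3 mm above the rack's underside.

How it is judged (in metres and radians):
On the way, in this order (a step that is already met when the one before it is completed fails the run):
1. the rack stands flat on the reader's bed inside the frame, let go (x of tube_rack in the frame of reader_bed between -0.012 and 0.012 m and y of tube_rack in the frame of reader_bed between -0.012 and 0.012 m and z of tube_rack in the frame of reader_bed between -0.004 and 0.004 m and angle between tube_rack's own z axis and vertical below 0.06 rad and contact force between the fingers and tube_rack below 0.1 N), for 0.2 s.
2. the dial's white line points at the red mark (horizontal distance between dial_pointer and mark_point below 0.005 m and velocity of joint dial between -0.1 and 0.1 rad/s), for 0.2 s.
3. the trigger is squeezed fully (value of joint trigger above 0.185 rad), for 0.1 s.
At the end, for the whole second after the job is handed in: The rack stands still and flat on the reader's bed inside the frame (centre within 12 mm each way, underside within 4 mm of the bed), its four tubes standing in it; the dial's line is within about 6 degrees of the red mark; the trigger has sprung back (under 0.04 rad) (x of tube_rack in the frame of reader_bed between -0.012 and 0.012 m and y of tube_rack in the frame of reader_bed between -0.012 and 0.012 m and z of tube_rack in the frame of reader_bed between -0.004 and 0.004 m and angle between tube_rack's own z axis and vertical below 0.06 rad and horizontal distance between dial_pointer and mark_point below 0.005 m and value of joint trigger below 0.04 rad and linear speed of tube_rack below 0.02 m/s and z of each of tube_1, tube_3, tube_5, tube_6 in the frame of tube_rack below 0.012 m and horizontal distance between each of tube_1, tube_3, tube_5, tube_6 and tube_rack below 0.055 m and angle between each of tube_1, tube_3, tube_5, tube_6's own z axis and vertical below 0.25 rad); the robot touches nothing.
It fails at once if the red mark is moved (distance of mark_point from where it was at the start of the episode above 0.004 m).
It fails at once if the trigger is squeezed before the rack is in place and the dial is on the mark (value of joint trigger above 0.14 rad and not (x of tube_rack in the frame of reader_bed between -0.012 and 0.012 m and y of tube_rack in the frame of reader_bed between -0.012 and 0.012 m and z of tube_rack in the frame of reader_bed between -0.004 and 0.004 m and angle between tube_rack's own z axis and vertical below 0.06 rad and horizontal distance between dial_pointer and mark_point below 0.005 m)).
It fails at once if the spray bottle is knocked over (angle between spray's own z axis and vertical above 0.6 rad).
It fails at once if a tube comes out of the rack (z of any of tube_1, tube_3, tube_5, tube_6 in the frame of tube_rack above 0.06 m).
It also fails if it takes over 59 s, if anything falls off the work surface, if the arm or the gripper's body presses on something with over 40 N, if the wrist force passes 120 N, or if a joint passes its speed limit or range.

## Robot

A 6-joint arm with a two-finger parallel gripper is mounted at the origin on a cart in front of the work surface, level with it; the furniture and walls round the work are solid. World frame = base frame: x ahead of the robot, y to its left, z up, the work surface at z = 0. Lengths are in mm, angles in degrees, forces in N, time in s.
With the tool pointing down it reaches from about 350 to 850 mm from the base axis. Payload 8.1 kg.
Tool frame: the origin (TCP) lies between the finger pads, 19 mm behind the fingertips; this is the grasp point; z points along the fingers, y is the line along which they close (so a half turn about z gives the same grasp; the last joint's range is limited). The gripper opens to 85 mm and grips with 20 to 120 N. Pads are 22 mm wide; open, the fingers measure 114 mm over their backs; the gripper's body (76 mm by 85 mm) begins 54 mm behind the grasp point. The pads swing forward as they close: fully open they stand 13 mm farther back than shut.
Start: joints at [66.039, 7.471, 85.268, -0, 87.261, -4.893], TCP at [195.993, 567.091, 249.992] pointing down, gripper open.
Joint ranges: [-169.43, 169.43], [-51.17, 129.36], [1.28, 143.12], [-76.62, 256.62], [0, 156.53], [-152.29, 152.29]. Speed limits (degrees/s): [136.94, 136.94, 159.86, 180, 180, 180].

## Interface

Orientations are given as [roll, pitch, yaw] about the fixed x, y, z axes, in that order (R = Rz(yaw) Ry(pitch) Rx(roll)).
In Python, from bench import sense, snapshot, camera_info, hand_in gives the robot as it stands. The module is installed in compiled form; this text tells all that it offers.
- The arm moves only by the tool apply_moves, never from a script. Its argument "deltas" is a list of rows, each a list of 7 numbers: the shift along the tool's x, y, z scaled (see below), then the turn, a rotation vector about the tool's x, y, z scaled (see below), then the opening, from 0 (shut) to 1 (fully open). In form: [[dx, dy, dz, ax, ay, az, claw], ...]. A call has 1 to 8 rows; each row shifts and turns the commanded pose from where the row before left it, along the tool's axes as they then stand; what a row does not reach is not made up. The controller multiplies each number of a shift by 0.03 m and each number of a turn by 0.08 rad. A row lasts 1/8 s, in which the tool goes at most 62.5 mm and 10.7 degrees, less where a joint would pass 70% of its speed; a pose out of reach is approached as far as the arm can. A call with a number of a shift or a turn outside -1 to 1 is refused whole. A call with a gripper value outside its range is refused whole. The fingers move at their own pace and stop on an object; "grip_force" is the grip in N (left out, the last holds). Time passes only in rows, so rows that do not move let the fingers close. It gives the time, the measured TCP pose, the force, the opening and the grip force at its end, in the units of the state.
- sense(): the state, without advancing time (a new reading comes with each control period).
- snapshot(name): name is "scene" or "top"; returns the picture (480x640x3 uint8, red, green, blue); there is no depth.
- camera_info(name): a dict with "vertical_fov" (degrees; the focal length in pixels is half the picture's height over the tangent of half this angle, whatever the lens; pixels are square), "cx", "cy" (the principal point, pixels), "k1" (the pictures are not rectified: a ray, as slopes to the right and down, at radius r is drawn at 1 + k1 r^2 times it, then the intrinsics apply), "origin" and "rotation" of the camera in the world. Camera axes: x right, y up, looking along -z (the intrinsics and any distortion apply to the point x, -y, -z); pixel columns grow to the right and rows downward; lengths in mm; the calibration is good to about 2 mm. A picture is of the moment at which its call begins. camera_info takes no time and is no camera call.
- hand_in(): hands the job in; it is judged then, once.
The state is a dict: "time": time; "joint_pos": joint angles; "qd": joint speeds; "joint_efforts": joint torques, N m; "tool_pos": TCP position; "tcp_rot": TCP orientation; "ft_force": force on the tool from outside, world axes, zero at the start; "wrist_torque": the same for the moment, N m; "finger_gap": finger opening in mm; "grip_force": force on a finger pad.
Only numpy, scipy, OpenCV 4.12 (cv2) and the standard library are available. Lean on these libraries where they do the work, as an engineer would, in place of code of your own. Each camera call takes 0.05 s, during which the arm holds its last target. There are 200 camera calls.

## Working session

There is one attempt and no reset: what is moved stays moved. The work goes in short steps, Python scripts to look and compute and a tool call to move; the robot and the scene stay as the last step left them, time stands still between calls to the robot, and variables do not carry over. Pictures are saved under pics/ and viewed, at most 10 in all, crops included, and the job is handed in when it is done.

Besides the shell and the picture viewer there is one more tool, called after "Emit:" as name([rows], argument=value, ...), one row to a line, values as JSON. apply_moves: Moves the arm, as the interface text tells. Its arguments: {"type":"object","properties":{"deltas":{"type":"array"},"grip_force":{"type":"number"}},"required":["deltas"]}

```bash
mkdir -p pics; python3 - <<'E'
from bench import *
import cv2
for n in("scene","top"):
    cv2.imwrite(f"pics/{n}0.png",snapshot(n)[:,:,::-1]); print(n,camera_info(n))
print(sense())
E
```

```text
scene {'vertical_fov': 48.609628088983456, 'cx': 321.24845657115185, 'cy': 243.050540150581, 'k1': -0.10614490791143336, 'origin': array([ -10.36608698, -915.3821292 ,  714.22270972]), 'rotation': array([ 60.55221721,  -0.18062121, -27.25109094])}
top {'vertical_fov': 56.678291797682576, 'cx': 325.86399969076814, 'cy': 239.75286574969533, 'k1': -0.04019791267473119, 'origin': array([ 247.48288359,   51.26040157, 1458.74056479]), 'rotation': array([ 10.72440308,   0.46936595, -90.71853074])}
{'time': 0.1, 'joint_pos': array([ 6.60401493e+01,  7.51111564e+00,  8.53232034e+01, -1.41039572e-03,
        8.72622718e+01, -4.89359880e+00]), 'qd': array([ 0.07502424, -0.20782012, -0.0819513 , -0.01348815, -0.01611096,
       -0.04287227]), 'joint_efforts': array([ 1.34590326e-03, -5.70952106e+01, -5.01942265e+01, -1.34583324e-04,
        8.18258763e-03,  1.21422480e-05]), 'tool_pos': array([195.79800438, 566.65765968, 249.0442541 ]), 'tcp_rot': array([-1.79903641e+02, -6.83620205e-03,  1.60933811e+02]), 'ft_force': array([-0.14938807,  0.30649023,  0.06771325]), 'wrist_torque': array([-0.03650099, -0.00964786,  0.01640297]), 'grip_force': 0.0, 'finger_gap': 85.47604265090688}
```

View pics/top0.png

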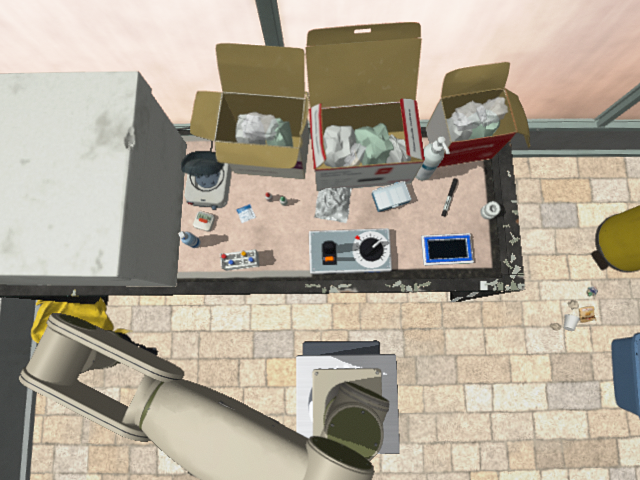

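View pics/scene0.png

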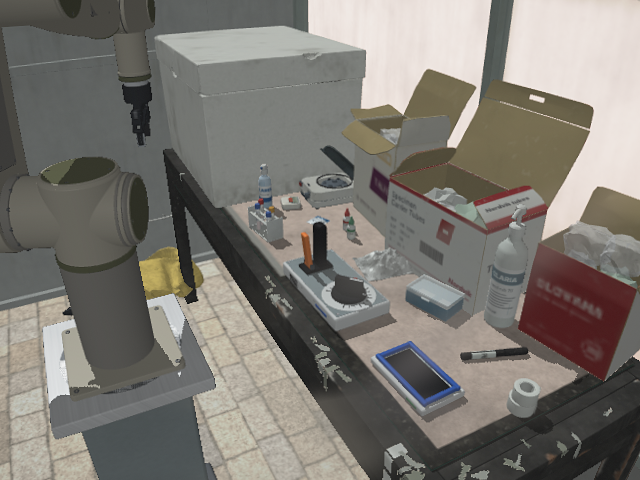

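The top view shows the rack near (240,260), the console near (350,251) with the dial at (371,247) and the grip at (329,253), the reader at (448,249), and the spray at (190,240). The scene view agrees. I'll zoom in for corner positions.

```bash
cat > h.py <<'E'
import numpy as np,cv2
from bench import *
from scipy.spatial.transform import Rotation as R
def cam(n):
    c=camera_info(n); f=240/np.tan(np.radians(c["vertical_fov"]/2))
    return c,f,R.from_euler("xyz",c["rotation"],degrees=True).as_matrix()
def K(n):
    c,f,M=cam(n); return np.array([[f,0,c["cx"]],[0,f,c["cy"]],[0,0,1]]),np.array([c["k1"],0,0,0.])
def ray(n,uv):
    c,f,M=cam(n); k,d=K(n)
    s=cv2.undistortPoints(np.array(uv,float).reshape(-1,1,2),k,d)[:,0]
    return c["origin"],np.c_[s[:,0],-s[:,1],-np.ones(len(s))]@M.T
def at(n,uv,z):
    o,d=ray(n,uv); return o+d*((z-o[2])/d[:,2])[:,None]
def px(n,P):
    c,f,M=cam(n); k,d=K(n); p=(np.atleast_2d(P)-c["origin"])@M*[1,-1,-1]
    return cv2.projectPoints(p.reshape(-1,1,3),np.zeros(3),np.zeros(3),k,d)[0][:,0]
E
python3 - <<'E'
from h import *
im=cv2.imread("pics/top0.png")
def crop(x,y,w,h,s): return cv2.resize(im[y:y+h,x:x+w],None,fx=s,fy=s,interpolation=cv2.INTER_CUBIC)
a=crop(300,222,100,60,8);cv2.imwrite("pics/c.png",a)
b=np.hstack([crop(210,230,66,50,6),crop(415,225,66,50,6)]);cv2.imwrite("pics/b.png",b)
E
```

```text
(no output)
```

View pics/c.png

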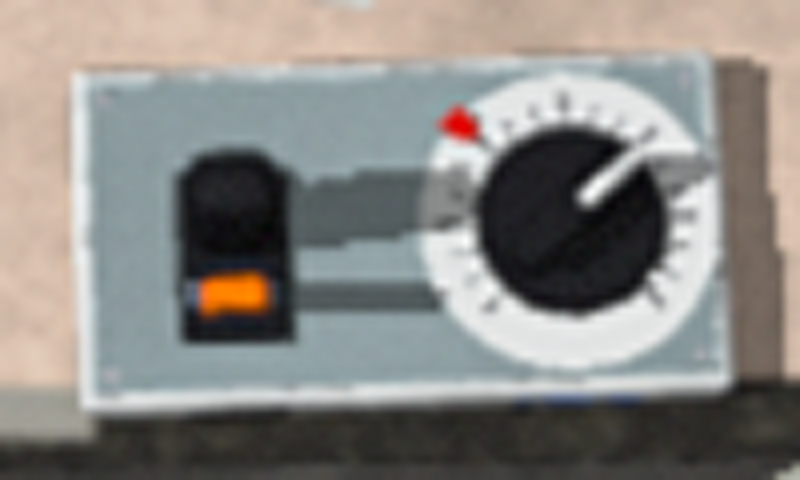

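View pics/b.png

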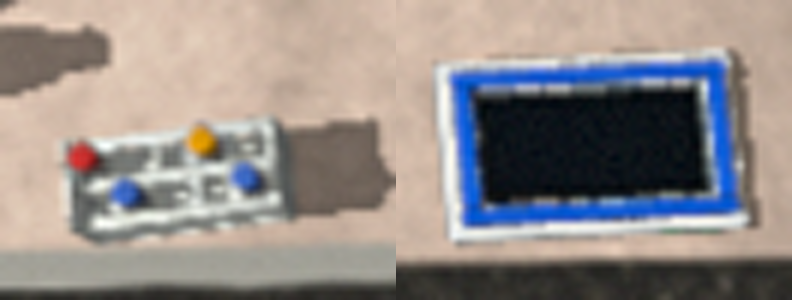

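The top crops give everything at about 1 mm per pixel. The console corners are at (78,72), (710,52), (730,385) and (88,408) in the 8x crop. The mark is at (461,125), and the white line runs from (585,200) to (640,152). In the 6x crop the caps are at (83,157), (203,142), (125,194) and (247,178), with the reader frame beside them.

```bash
python3 - <<'E'
from h import *
np.set_printoptions(precision=1,suppress=True)
C=lambda l:(np.array(l)+.5)/8-.5+[300,222]
B=lambda l,ox,oy:(np.array(l)+.5)/6-.5+[ox,oy]
c=at("top",C([(78,72),(710,52),(730,385),(88,408)]),40); print("console",c,c.mean(0))
print("sizes",np.linalg.norm(np.diff(c[:,:2],axis=0),axis=1))
v=c[1]-c[0]+c[2]-c[3]; yaw=np.degrees(np.arctan2(v[0],-v[1]));print("yaw console",yaw)
v2=c[0]-c[3]+c[1]-c[2];print("yaw by short",np.degrees(np.arctan2(v2[1],v2[0])))
o=c.mean(0);a=np.radians(yaw);X=np.array([np.cos(a),np.sin(a),0]);Y=np.array([-np.sin(a),np.cos(a),0])
dial=o-68*Y
print("dial axis",dial,"skirt",at("top",C([(573,220)]),50),"disc",at("top",C([(570,221)]),41))
m=at("top",C([(461,125)]),42)[0]
w=at("top",C([(585,200),(640,152)]),83)
A=lambda d:np.degrees(np.arctan2(d@Y,d@X))
print("mark",m,np.linalg.norm((m-dial)[:2]),A(m-dial)); print("line",w,A(w[1]-w[0]),[A(q-dial) for q in w],[np.linalg.norm((q-dial)[:2]) for q in w])
print("sq",o+68*Y, "trigger top",at("top",C([(233,293)]),138),"grip top",at("top",C([(235,190)]),154))
t=at("top",B([(83,157),(203,142),(125,194),(247,178)],210,230),84)
M=np.array([(11,42),(11,-21),(-11,21),(-11,-42)]);z=(M[:,0]+1j*M[:,1]);q=t[:,0]+1j*t[:,1]
s=np.sum((q-q.mean())*np.conj(z-z.mean()))/np.sum(abs(z-z.mean())**2)
print("rack",q.mean()-s/abs(s)*z.mean(),abs(s),np.degrees(np.angle(s)),abs(q-q.mean()-s*(z-z.mean())))
r=at("top",B([(56,73),(334,58),(346,208),(70,226)],415,225),26);print("reader",r.mean(0),np.linalg.norm(np.diff(r[:,:2],axis=0),axis=1))
r2=at("top",B([(77,88),(310,80),(317,192),(88,206)],415,225),26);print("open",r2.mean(0),np.linalg.norm(np.diff(r2[:,:2],axis=0),axis=1))
for k in(r,r2):
    v=k[1]-k[0]+k[2]-k[3];print("yaw",np.degrees(np.arctan2(v[0],-v[1])))
# overlay predictions in scene view
P=[o+sx*70*X+sy*132*Y for sx in(1,-1) for sy in(1,-1)]+[dial+[0,0,10]]
im=cv2.imread("pics/scene0.png")
def dr(p,col):
    for u in px("scene",p): cv2.circle(im,tuple(int(round(i*8)) for i in u),8,col,-1,shift=3)
dr(P,(0,0,255));dr(t,(0,255,255));dr(r,(0,255,0));dr([m,*w],(255,0,255))
cv2.imwrite("pics/ov.png",cv2.resize(im[180:430,230:480],None,fx=2.4,fy=2.4))
E
```

```text
console [[ 547.6  113.1   40. ]
 [ 552.2 -144.5   40. ]
 [ 415.8 -147.3   40. ]
 [ 410.1  109.8   40. ]] [481.4 -17.2  40. ]
sizes [257.7 136.5 257.2]
yaw console 1.1544836110812375
yaw by short 1.2535597914444754
dial axis [482.8 -85.2  40. ] skirt [[482.  -85.6  50. ]] disc [[483.1 -85.2  41. ]]
mark [523.  -42.2  42. ] 58.89264767662097 45.81936707006459
line [[ 484.4  -87.3   83. ]
 [ 503.2 -109.5   83. ]] -50.882785201590785 [np.float64(-53.97970888795882), np.float64(-51.137309355010636)] [np.float64(2.610036081900748), np.float64(31.742267780853496)]
sq [480.   50.7  40. ] trigger top [[441.4  51.2 138. ]] grip top [[477.7  49.9 154. ]]
rack (455.22892194232645+338.2137776251071j) 1.0073423827772978 6.50382943107654 [0.4 0.2 0.6 0.2]
reader [ 485.7 -339.9   26. ] [153.5  83.  150.9]
open [ 485.5 -337.9   26. ] [128.2  62.  125.3]
yaw 2.608084959709368
yaw 1.91949125298235
```

View pics/ov.png

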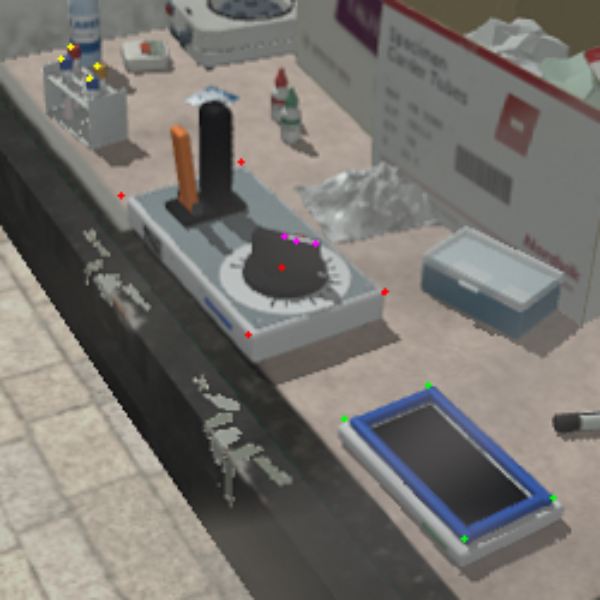

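The overlay matches within about 3 mm: the cap, dial and reader dots sit on their features. I'll make a small planner that prints rounded rows, then go to the rack.

```bash
cat > plan.py <<'E'
import sys
from h import *
# usage: plan.py x y z yaw n claw ; from the measured pose
x,y,z,yaw,n,claw=map(float,sys.argv[1:7]); n=int(n)
s=sense(); p=np.array(s["tool_pos"]); Q=R.from_euler("xyz",s["tcp_rot"],degrees=True)
T=np.array([x,y,z]); G=R.from_euler("xyz",[180,0,yaw],degrees=True)
if len(sys.argv)>7: p=np.array(list(map(float,sys.argv[7:10]))); Q=R.from_euler("xyz",[180,0,float(sys.argv[10])],degrees=True)
rows=[]
for i in range(n,0,-1):
    d=Q.inv().apply((T-p)/i)/30; r=(Q.inv()*G).as_rotvec()/i/.08
    d=d.round(2); r=r.round(2); rows.append([*map(float,d),*map(float,r),claw])
    p=p+Q.apply(d*30); Q=Q*R.from_rotvec(r*.08)
m=np.abs(np.array(rows)[:,:6]).max()
print("max",m, "end",p.round(1),Q.as_euler("xyz",degrees=True).round(1))
for i in range(0,n,8): print(str(rows[i:i+8]).replace(" ","").replace("-0.0,","0,").replace(".0,",","))
E
python3 plan.py 455.2 338.2 140 96.5 16 1; python3 - <<'E'
from h import *
C=lambda l:(np.array(l)+.5)/8-.5+[300,222]
print("grip back top",at("top",C([(235,150)]),150),"trig top back/front edge",at("top",C([(235,274),(233,312)]),138))
E
```

```text
max 0.88 end [455.2 338.1 140. ] [-180.    -0.    96.5]
[[-0.67,-0.27,0.23,0,0,0.88,1.0],[-0.68,-0.23,0.23,0,0,0.88,1.0],[-0.7,-0.18,0.23,0,0,0.88,1.0],[-0.71,-0.13,0.23,0,0,0.88,1.0],[-0.72,-0.08,0.23,0,0,0.88,1.0],[-0.72,-0.03,0.23,0,0,0.88,1.0],[-0.72,0.03,0.23,0,0,0.88,1.0],[-0.71,0.08,0.23,0,0,0.88,1.0]]
[[-0.71,0.12,0.23,0,0,0.88,1.0],[-0.7,0.18,0.22,0,0,0.88,1.0],[-0.68,0.22,0.23,0,0,0.88,1.0],[-0.67,0.27,0.22,0,0,0.88,1.0],[-0.64,0.32,0.23,0,0,0.87,1.0],[-0.62,0.36,0.22,0,0.01,0.88,1.0],[-0.6,0.4,0.22,-0.01,0,0.87,1.0],[-0.57,0.45,0.23,0,0.01,0.88,1.0]]
grip back top [[493.63866412  49.69706311 150.        ]] trig top back/front edge [[448.58003864  50.33647167 138.        ]
 [434.21201171  51.28346913 138.        ]]
```

Emit:
apply_moves([
  [-0.67,-0.27,0.23,0,0,0.88,1],
  [-0.68,-0.23,0.23,0,0,0.88,1],
  [-0.7,-0.18,0.23,0,0,0.88,1],
  [-0.71,-0.13,0.23,0,0,0.88,1],
  [-0.72,-0.08,0.23,0,0,0.88,1],
  [-0.72,-0.03,0.23,0,0,0.88,1],
  [-0.72,0.03,0.23,0,0,0.88,1],
  [-0.71,0.08,0.23,0,0,0.88,1],
])

```text
time: 1.1
tool_pos: [327.0, 451.4, 194.3]
tcp_rot: [-180.0, 0.0, 128.3]
ft_force: [0.5, 0.3, -0.2]
finger_gap: 85.6
grip_force: 0.0
```

Emit:
apply_moves([
  [-0.71,0.12,0.23,0,0,0.88,1],
  [-0.7,0.18,0.22,0,0,0.88,1],
  [-0.68,0.22,0.23,0,0,0.88,1],
  [-0.67,0.27,0.22,0,0,0.88,1],
  [-0.64,0.32,0.23,0,0,0.87,1],
  [-0.62,0.36,0.22,0,0,0.88,1],
  [-0.6,0.4,0.22,0,0,0.87,1],
  [-0.57,0.45,0.23,0,0,0.88,1],
])

```text
time: 2.1
tool_pos: [456.5, 337.2, 140.4]
tcp_rot: [180.0, 0.0, 96.2]
ft_force: [1.0, 0.3, -0.0]
finger_gap: 85.7
grip_force: 0.0
```

Emit:
apply_moves([
  [0,0,0,0,0,0,1],
  [0,0,0,0,0,0,1],
])

```text
time: 2.35
tool_pos: [455.5, 338.6, 140.8]
tcp_rot: [-180.0, -0.0, 96.5]
ft_force: [-0.7, -0.2, 0.2]
finger_gap: 85.4
grip_force: 0.0
```

```bash
python3 plan.py 455.2 338.2 47 96.5 6 1; python3 - <<'E'
from h import *
a=snapshot("top")[:,:,::-1];b=snapshot("scene")[:,:,::-1]
cv2.imwrite("pics/d.png",np.hstack([cv2.resize(a[180:300,170:290],None,fx=3,fy=3),cv2.resize(b[120:240,220:340],None,fx=3,fy=3)]))
E
```

```text
max 0.53 end [455.2 338.2  46.9] [-180.    -0.    96.5]
[[0,0,0.52,0,0,0,1.0],[0,0,0.52,0,0,0,1.0],[0,0,0.52,0,0,0,1.0],[0,0,0.52,0,0,0,1.0],[-0.01,-0.01,0.52,0,0,0,1.0],[0,0,0.53,0,0,-0.01,1.0]]
```

View pics/d.png

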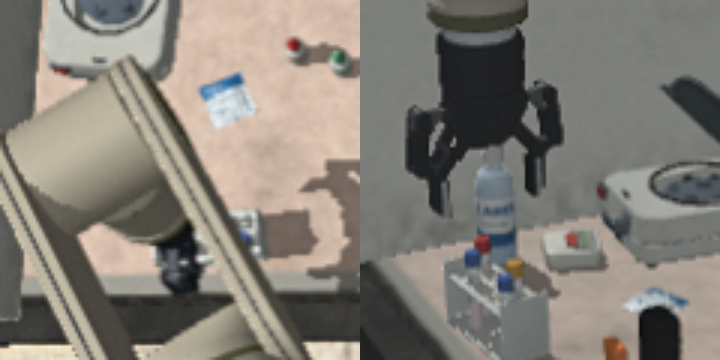

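The left half shows the arm over the rack. The right half shows the open gripper centred above the rack's mid-length, with the spray clear behind it. Next: descend and pinch.

Emit:
apply_moves([
  [0,0,0.52,0,0,0,1],
  [0,0,0.52,0,0,0,1],
  [0,0,0.52,0,0,0,1],
  [0,0,0.52,0,0,0,1],
  [0,0,0.52,0,0,0,1],
  [0,0,0.52,0,0,0,1],
  [0,0,0,0,0,0,1],
  [0,0,0,0,0,0,0.6],
], grip_force=40)

```text
time: 3.45
tool_pos: [455.8, 338.8, 47.5]
tcp_rot: [180.0, -0.0, 96.5]
ft_force: [-1.0, -0.1, -0.6]
finger_gap: 69.9
grip_force: 0.0
```

Emit:
apply_moves([
  [0,0,0,0,0,0,0],
  [0,0,0,0,0,0,0],
  [0,0,0,0,0,0,0],
  [0,0,0,0,0,0,0],
  [0,0,0,0,0,0,0],
])

```text
time: 4.08
tool_pos: [456.3, 339.1, 48.3]
tcp_rot: [179.9, -0.0, 96.5]
ft_force: [1.3, -1.0, 5.2]
finger_gap: 47.3
grip_force: 40.6
```

Emit:
apply_moves([
  [0,0,-0.1,0,0,0,0],
  [0,0,-0.3,0,0,0,0],
  [0,0,-0.6,0,0,0,0],
  [0,0,-0.8,0,0,0,0],
  [0,0,-0.9,0,0,0,0],
  [0,0,-0.9,0,0,0,0],
  [0,0,-0.9,0,0,0,0],
  [0,0,-0.9,0,0,0,0],
])

```text
time: 5.08
tool_pos: [455.5, 338.7, 211.5]
tcp_rot: [179.9, -0.0, 96.5]
ft_force: [-0.1, 0.5, -1.7]
finger_gap: 47.3
grip_force: 41.5
```

Emit:
apply_moves([
  [0,0,-0.8,0,0,0,0],
  [0,0,-0.5,0,0,0,0],
  [0,0,-0.2,0,0,0,0],
  [0,0,0,0,0,0,0],
])

```text
time: 5.58
tool_pos: [455.4, 338.6, 254.1]
tcp_rot: [-180.0, 0.0, 96.5]
ft_force: [-0.6, -0.9, -2.7]
finger_gap: 47.7
grip_force: 41.5
```

```bash
python3 plan.py 486 -338.5 250 92.3 32 0; python3 - <<'E'
from h import *
b=snapshot("scene")[:,:,::-1]
cv2.imwrite("pics/e.png",cv2.resize(b[60:240,180:360],None,fx=3,fy=3))
E
```

```text
max 0.71 end [ 486.  -338.6  249.9] [-180.     0.    92.3]
[[-0.7,-0.05,0,0,0,0.03,0.0],[-0.7,-0.05,0,0,0,0.03,0.0],[-0.7,-0.04,0,0,0,0.03,0.0],[-0.71,-0.04,0,0,0,0.03,0.0],[-0.71,-0.04,0,0,0,0.03,0.0],[-0.71,-0.04,0.01,0,0,0.03,0.0],[-0.7,-0.04,0,0,0,0.03,0.0],[-0.71,-0.04,0.01,0,0,0.03,0.0]]
[[-0.71,-0.03,0,0,0,0.03,0.0],[-0.71,-0.03,0.01,0,0,0.03,0.0],[-0.7,-0.03,0,0,0,0.03,0.0],[-0.71,-0.03,0.01,0,0,0.03,0.0],[-0.7,-0.03,0,0,0,0.03,0.0],[-0.71,-0.03,0.01,0,0,0.03,0.0],[-0.71,-0.02,0,0,0,0.03,0.0],[-0.7,-0.02,0.01,0,0,0.03,0.0]]
[[-0.71,-0.02,0,0,0,0.03,0.0],[-0.7,-0.02,0.01,0,0,0.03,0.0],[-0.71,-0.02,0,0,0,0.03,0.0],[-0.71,-0.02,0.01,0,0,0.03,0.0],[-0.7,-0.01,0,0,0,0.03,0.0],[-0.71,-0.01,0.01,0,0,0.03,0.0],[-0.7,-0.01,0,0,0,0.03,0.0],[-0.71,-0.01,0.01,0,0,0.02,0.0]]
[[-0.7,-0.01,0,0,0,0.03,0.0],[-0.71,-0.01,0.01,0,0,0.02,0.0],[-0.7,-0.01,0,0,0,0.03,0.0],[-0.71,0,0.01,0,0,0.02,0.0],[-0.7,0,0,0,0,0.03,0.0],[-0.71,0,0.01,0,0,0.02,0.0],[-0.7,0,0,0,0,0.03,0.0],[-0.71,0,0.01,0,0,0.02,0.0]]
```

View pics/e.png

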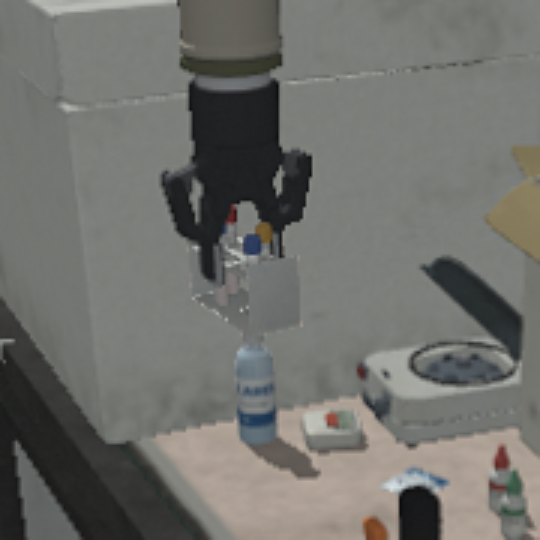

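The rack hangs level in the gripper with its tubes in, clear of the spray (picture at about (245,275)). Next: carry it across above the grip and console.

Emit:
apply_moves([
  [-0.3,-0.05,0,0,0,0.03,0],
  [-0.6,-0.05,0,0,0,0.03,0],
  [-0.75,-0.04,0,0,0,0.03,0],
  [-0.8,-0.04,0,0,0,0.03,0],
  [-0.8,-0.04,0,0,0,0.03,0],
  [-0.8,-0.04,0,0,0,0.03,0],
  [-0.8,-0.04,0,0,0,0.03,0],
  [-0.8,-0.04,0,0,0,0.03,0],
])

```text
time: 6.62
tool_pos: [462.6, 167.0, 253.8]
tcp_rot: [-180.0, 0.0, 95.3]
ft_force: [0.8, 0.3, -2.3]
finger_gap: 47.3
grip_force: 41.5
```

Emit:
apply_moves([
  [-0.8,-0.03,0,0,0,0.03,0],
  [-0.8,-0.03,0,0,0,0.03,0],
  [-0.8,-0.03,0,0,0,0.03,0],
  [-0.8,-0.03,0,0,0,0.03,0],
  [-0.8,-0.03,0,0,0,0.03,0],
  [-0.8,-0.03,0,0,0,0.03,0],
  [-0.8,-0.02,0,0,0,0.03,0],
  [-0.8,-0.02,0,0,0,0.03,0],
])

```text
time: 7.62
tool_pos: [472.0, -24.6, 253.9]
tcp_rot: [-180.0, 0.0, 94.2]
ft_force: [0.2, 0.3, -0.8]
finger_gap: 47.2
grip_force: 41.5
```

Emit:
apply_moves([
  [-0.8,-0.02,0,0,0,0.03,0],
  [-0.8,-0.02,0,0,0,0.03,0],
  [-0.8,-0.02,0,0,0,0.03,0],
  [-0.8,-0.02,0,0,0,0.03,0],
  [-0.8,-0.01,0,0,0,0.03,0],
  [-0.8,-0.01,0,0,0,0.03,0],
  [-0.8,-0.01,0,0,0,0.03,0],
  [-0.8,-0.01,0,0,0,0.02,0],
])

```text
time: 8.62
tool_pos: [480.8, -216.2, 253.9]
tcp_rot: [-180.0, -0.0, 93.2]
ft_force: [0.1, 0.9, -2.2]
finger_gap: 47.1
grip_force: 41.5
```

Emit:
apply_moves([
  [-0.8,-0.01,0,0,0,0.03,0],
  [-0.8,-0.01,0,0,0,0.02,0],
  [-0.8,-0.01,0,0,0,0.03,0],
  [-0.8,0,0,0,0,0.02,0],
  [-0.5,0,0,0,0,0.03,0],
  [-0.2,0,0,0,0,0.02,0],
  [0,0,0,0,0,0,0],
])

```text
time: 9.5
tool_pos: [487.1, -331.6, 254.1]
tcp_rot: [-180.0, -0.0, 92.5]
ft_force: [0.4, 0.5, -2.2]
finger_gap: 47.1
grip_force: 41.5
```

```bash
python3 plan.py 486 -338.5 100 92.3 8 0;python3 plan.py 486 -338.5 80 92.3 8 0
```

```text
max 0.65 end [ 485.9 -338.5   99.9] [-180.    -0.    92.3]
[[-0.03,-0.01,0.64,0,0,0.01,0.0],[-0.03,-0.01,0.64,0,0,0.01,0.0],[-0.03,0,0.64,0,0,0.01,0.0],[-0.03,-0.01,0.64,0,0,0,0.0],[-0.03,0,0.64,0,0,0.01,0.0],[-0.03,-0.01,0.65,0,0,0,0.0],[-0.03,0,0.64,0,0,0.01,0.0],[-0.02,-0.01,0.65,0,0,0,0.0]]
max 0.73 end [ 485.9 -338.5   80.1] [-180.    -0.    92.3]
[[-0.03,-0.01,0.73,0,0,0.01,0.0],[-0.03,-0.01,0.72,0,0,0.01,0.0],[-0.03,0,0.73,0,0,0.01,0.0],[-0.03,-0.01,0.72,0,0,0,0.0],[-0.03,0,0.73,0,0,0.01,0.0],[-0.03,-0.01,0.72,0,0,0,0.0],[-0.03,0,0.73,0,0,0.01,0.0],[-0.02,-0.01,0.72,0,0,0,0.0]]
```

Emit:
apply_moves([
  [-0.03,-0.01,0.4,0,0,0.01,0],
  [-0.03,-0.01,0.7,0,0,0.01,0],
  [-0.03,0,0.8,0,0,0.01,0],
  [-0.03,-0.01,0.8,0,0,0,0],
  [-0.03,0,0.8,0,0,0.01,0],
  [-0.03,-0.01,0.8,0,0,0,0],
  [-0.03,0,0.6,0,0,0.01,0],
  [-0.02,0,0.3,0,0,0,0],
])

```text
time: 10.5
tool_pos: [485.7, -337.7, 96.6]
tcp_rot: [-179.9, -0.1, 92.3]
ft_force: [0.8, 0.1, -0.9]
finger_gap: 47.3
grip_force: 41.5
```

Emit:
apply_moves([
  [0,0,0,0,0,0,0],
])

```text
time: 10.62
tool_pos: [486.0, -338.2, 97.7]
tcp_rot: [-180.0, -0.0, 92.3]
ft_force: [0.0, -0.3, -1.8]
finger_gap: 47.5
grip_force: 41.5
```

```bash
python3 - <<'E'
from h import *
a=snapshot("top")[:,:,::-1];b=snapshot("scene")[:,:,::-1]
cv2.imwrite("pics/f.png",np.hstack([cv2.resize(a[200:300,400:500],None,fx=4,fy=4),cv2.resize(b[300:420,360:480],None,fx=3.3334,fy=3.3334)[:400]]))
E
```

```text
(no output)
```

View pics/f.png

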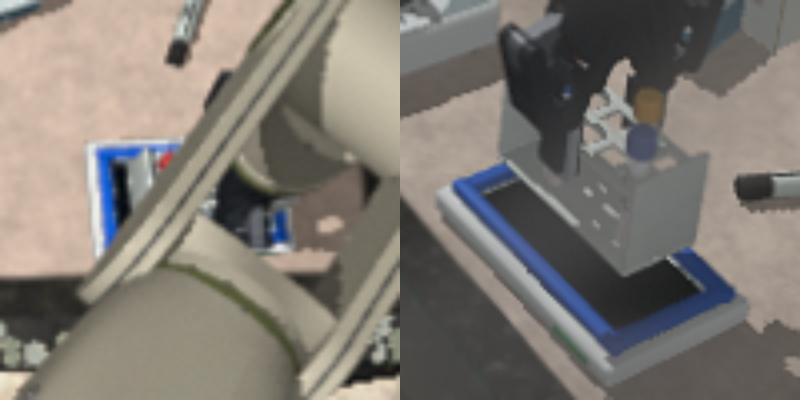

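The rack is level above the bed. Its nearest bottom corner is at (625,275) and the frame opening's near corner is at about (612,330). I'll check both against the model.

```bash
python3 - <<'E'
from h import *
Z=R.from_euler("z",2.3,degrees=True)
f=lambda p:((px("scene",p)-[360,300])*3.3334+[400,0]).round(0)
c=np.array([486,-338.2,50])
print("rack bottom corners",f(c+Z.apply([(-25,-56.5,0),(25,-56.5,0),(-25,-56.5,64),(25,-56.5,64)])))
r=np.array([485.6,-339,26])
print("opening",f(r+Z.apply([(-33,-65,0),(33,-65,0),(-33,65,0),(33,65,0)])))
E
```

```text
rack bottom corners [[616. 278.]
 [689. 244.]
 [630. 185.]
 [705. 153.]]
opening [[610. 327.]
 [705. 282.]
 [468. 184.]
 [559. 147.]]
```

Rack and frame are offset together, so they agree within about 2 mm. Lowering.

Emit:
apply_moves([
  [0,0,0.2,0,0,0,0],
  [0,0,0.25,0,0,0,0],
  [0,0,0.2,0,0,0,0],
  [0,0,0.15,0,0,0,0],
  [0,0,0.1,0,0,0,0],
  [0,0,0.08,0,0,0,0],
  [0,0,0,0,0,0,0],
])

```text
time: 11.6
tool_pos: [486.2, -338.5, 68.7]
tcp_rot: [-180.0, -0.0, 92.3]
ft_force: [-0.5, 0.2, -2.1]
finger_gap: 47.6
grip_force: 41.5
```

Emit:
apply_moves([
  [0,0,0.05,0,0,0,0],
  [0,0,0.05,0,0,0,0],
  [0,0,0,0,0,0,0],
])

```text
time: 11.98
tool_pos: [486.5, -338.7, 66.4]
tcp_rot: [180.0, 0.0, 92.3]
ft_force: [-0.9, 0.9, 3.1]
finger_gap: 47.5
grip_force: 41.8
```

Emit:
apply_moves([
  [0,0,0,0,0,0,0.7],
  [0,0,0,0,0,0,1],
  [0,0,0,0,0,0,1],
  [0,0,0,0,0,0,1],
  [0,0,-0.2,0,0,0,1],
  [0,0,-0.6,0,0,0,1],
  [0,0,-0.9,0,0,0,1],
  [0,0,-0.9,0,0,0,1],
])

```text
time: 12.98
tool_pos: [486.5, -338.8, 146.2]
tcp_rot: [179.9, 0.1, 92.3]
ft_force: [0.0, 0.4, 0.2]
finger_gap: 85.8
grip_force: 0.0
```

```bash
python3 plan.py 482.7 -85.4 150 -50 32 1; python3 - <<'E'
from h import *
b=snapshot("scene")[:,:,::-1]
cv2.imwrite("pics/g.png",cv2.resize(b[280:420,340:480],None,fx=3,fy=3))
E
```

```text
max 0.98 end [482.6 -85.3 150.1] [180.   0. -50.]
[[0.26,0.01,0,0,0,0.97,1.0],[0.26,-0.01,0,0,0,0.97,1.0],[0.26,-0.03,0,0,0,0.97,1.0],[0.26,-0.05,0,0,0,0.97,1.0],[0.25,-0.07,0,0,0,0.97,1.0],[0.25,-0.09,-0.01,0,0,0.97,1.0],[0.24,-0.11,0,0,0,0.97,1.0],[0.23,-0.13,-0.01,0,0,0.97,1.0]]
[[0.22,-0.15,0,0,0,0.97,1.0],[0.21,-0.17,-0.01,0,0,0.97,1.0],[0.19,-0.18,0,0,0,0.97,1.0],[0.18,-0.2,-0.01,0,0,0.97,1.0],[0.16,-0.21,0,0,0,0.97,1.0],[0.15,-0.22,-0.01,0,0,0.97,1.0],[0.13,-0.23,0,0,0,0.97,1.0],[0.11,-0.24,-0.01,0,0,0.97,1.0]]
[[0.09,-0.25,0,0,0,0.97,1.0],[0.07,-0.25,-0.01,0,0,0.97,1.0],[0.05,-0.26,0,0,0,0.97,1.0],[0.03,-0.26,-0.01,0,0,0.97,1.0],[0.01,-0.26,0,0,0,0.97,1.0],[-0.01,-0.26,-0.01,0,0,0.97,1.0],[-0.03,-0.26,0,0,0,0.97,1.0],[-0.05,-0.26,-0.01,0,0,0.97,1.0]]
[[-0.07,-0.26,0,0,0,0.97,1.0],[-0.09,-0.25,-0.01,0,0,0.97,1.0],[-0.11,-0.24,0,0,0,0.97,1.0],[-0.13,-0.23,-0.01,0,0,0.97,1.0],[-0.14,-0.22,0,0,0,0.97,1.0],[-0.16,-0.21,-0.01,0,-0.01,0.97,1.0],[-0.18,-0.2,0,0,0,0.97,1.0],[-0.2,-0.18,-0.01,0,-0.01,0.98,1.0]]
```

View pics/g.png

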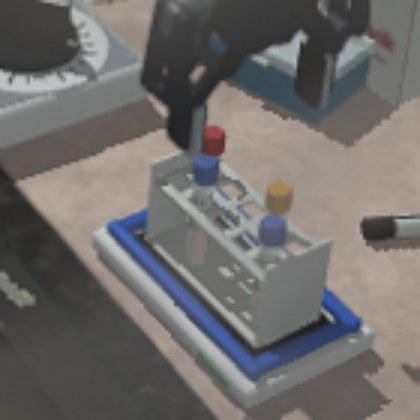

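The rack stands upright in the frame with all four tubes in and the fingers clear (near corner at (262,345)). Next: the dial.

Emit:
apply_moves([
  [0.26,0.01,-0.1,0,0,0.97,1],
  [0.26,-0.01,-0.1,0,0,0.97,1],
  [0.26,-0.03,0,0,0,0.97,1],
  [0.26,-0.05,0,0,0,0.97,1],
  [0.25,-0.07,0,0,0,0.97,1],
  [0.25,-0.09,0,0,0,0.97,1],
  [0.24,-0.11,0,0,0,0.97,1],
  [0.23,-0.13,0,0,0,0.97,1],
])

```text
time: 14.02
tool_pos: [486.5, -275.5, 151.2]
tcp_rot: [179.9, 0.0, 56.6]
ft_force: [-0.3, 0.3, -0.6]
finger_gap: 85.2
grip_force: 0.0
```

Emit:
apply_moves([
  [0.22,-0.15,0,0,0,0.97,1],
  [0.21,-0.17,0,0,0,0.97,1],
  [0.19,-0.18,0,0,0,0.97,1],
  [0.18,-0.2,0,0,0,0.97,1],
  [0.16,-0.21,0,0,0,0.97,1],
  [0.15,-0.22,0,0,0,0.97,1],
  [0.13,-0.23,0,0,0,0.97,1],
  [0.11,-0.24,0,0,0,0.97,1],
])

```text
time: 15.02
tool_pos: [485.3, -211.7, 151.2]
tcp_rot: [179.9, -0.1, 21.0]
ft_force: [0.3, 0.1, 0.1]
finger_gap: 85.4
grip_force: 0.0
```

Emit:
apply_moves([
  [0.09,-0.25,0,0,0,0.97,1],
  [0.07,-0.25,0,0,0,0.97,1],
  [0.05,-0.26,0,0,0,0.97,1],
  [0.03,-0.26,0,0,0,0.97,1],
  [0.01,-0.26,0,0,0,0.97,1],
  [-0.01,-0.26,0,0,0,0.97,1],
  [-0.03,-0.26,0,0,0,0.97,1],
  [-0.05,-0.26,0,0,0,0.97,1],
])

```text
time: 16.02
tool_pos: [484.0, -148.8, 151.1]
tcp_rot: [180.0, -0.1, -14.5]
ft_force: [0.3, -0.8, 0.7]
finger_gap: 85.0
grip_force: 0.0
```

Emit:
apply_moves([
  [-0.07,-0.26,0,0,0,0.97,1],
  [-0.09,-0.25,0,0,0,0.97,1],
  [-0.11,-0.24,0,0,0,0.97,1],
  [-0.13,-0.23,0,0,0,0.97,1],
  [-0.14,-0.22,0,0,0,0.97,1],
  [-0.16,-0.21,0,0,0,0.97,1],
  [-0.18,-0.2,0,0,0,0.97,1],
  [-0.2,-0.18,0,0,0,0.98,1],
])

```text
time: 17.02
tool_pos: [482.8, -84.9, 151.2]
tcp_rot: [-179.9, -0.1, -50.2]
ft_force: [-0.1, 0.1, -0.3]
finger_gap: 85.1
grip_force: 0.0
```

Emit:
apply_moves([
  [0,0,0,0,0,0,1],
  [0,0,0,0,0,0,1],
])

```text
time: 17.27
tool_pos: [482.6, -85.3, 150.5]
tcp_rot: [-180.0, -0.1, -49.9]
ft_force: [-0.4, -1.2, 0.6]
finger_gap: 85.3
grip_force: 0.0
```

```bash
python3 plan.py 482.7 -85.4 74 -49.8 6 1
```

```text
max 0.43 end [482.7 -85.3  74. ] [180.   -0.  -49.8]
[[0,0,0.42,0,0,0,1.0],[0,0,0.43,0,0,0,1.0],[0,0,0.42,0,0,-0.01,1.0],[0,0,0.43,0,0,0,1.0],[0,0,0.42,0,-0.01,-0.01,1.0],[0,0,0.43,-0.01,0,0,1.0]]
```

Emit:
apply_moves([
  [0,0,0.42,0,0,0,1],
  [0,0,0.43,0,0,0,1],
  [0,0,0.42,0,0,0,1],
  [0,0,0.43,0,0,0,1],
  [0,0,0.42,0,0,0,1],
  [0,0,0.42,0,0,0,1],
  [0,0,0,0,0,0,0.5],
  [0,0,0,0,0,0,0.3],
], grip_force=30)

```text
time: 18.27
tool_pos: [482.6, -85.1, 73.8]
tcp_rot: [-180.0, -0.0, -50.0]
ft_force: [0.7, -0.4, -0.3]
finger_gap: 51.4
grip_force: 0.0
```

Emit:
apply_moves([
  [0,0,0,0,0,0,0.1],
  [0,0,0,0,0,0,0],
  [0,0,0,0,0,0,0],
  [0,0,0,0,0,0,0],
  [0,0,0,0,0,0,0],
  [0,0,0,0,0,0,0],
])

```text
time: 19.02
tool_pos: [483.1, -84.9, 74.3]
tcp_rot: [-179.9, -0.1, -50.0]
ft_force: [1.9, 4.2, 4.9]
finger_gap: 15.3
grip_force: 34.1
```

```bash
python3 - <<'E'
from h import *
for n,(x0,x1,y0,y1) in {"top":(345,368,230,245),"scene":(320,400,240,320)}.items():
    im=cv2.imread(f"pics/{n}0.png").astype(float); b,g,r=[im[y0:y1,x0:x1,i] for i in range(3)]
    w=np.clip(r-np.maximum(g,b)-60,0,None); ys,xs=np.mgrid[y0:y1,x0:x1]
    if w.sum()==0: print(n,"none");continue
    p=at(n,[(np.sum(w*xs)/w.sum(),np.sum(w*ys)/w.sum())],42)[0]
    d=p-[482.8,-85.3,42];print(n,(w>0).sum(),p.round(1),np.hypot(*d[:2]),np.degrees(np.arctan2(d[1],d[0])))
E
```

```text
top 15 [523.1 -41.8  42. ] 59.241502246274166 47.18813568040667
scene none
```

Emit:
apply_moves([
  [0,0,0,0,0,-0.4,0],
  [0,0,0,0,0,-0.8,0],
  [0,0,0,0,0,-0.85,0],
  [0,0,0,0,0,-0.85,0],
  [0,0,0,0,0,-0.85,0],
  [0,0,0,0,0,-0.85,0],
  [0,0,0,0,0,-0.85,0],
  [0,0,0,0,0,-0.85,0],
])

```text
time: 20.02
tool_pos: [482.9, -85.2, 74.3]
tcp_rot: [-180.0, -0.1, -21.0]
ft_force: [1.1, 2.3, 5.6]
finger_gap: 15.2
grip_force: 34.2
```

Emit:
apply_moves([
  [0,0,0,0,0,-0.85,0],
  [0,0,0,0,0,-0.85,0],
  [0,0,0,0,0,-0.85,0],
  [0,0,0,0,0,-0.85,0],
  [0,0,0,0,0,-0.85,0],
  [0,0,0,0,0,-0.85,0],
  [0,0,0,0,0,-0.85,0],
  [0,0,0,0,0,-0.85,0],
])

```text
time: 21.02
tool_pos: [482.9, -85.6, 74.3]
tcp_rot: [179.9, -0.1, 10.2]
ft_force: [1.4, 0.0, 5.7]
finger_gap: 15.0
grip_force: 34.1
```

Emit:
apply_moves([
  [0,0,0,0,0,-0.85,0],
  [0,0,0,0,0,-0.85,0],
  [0,0,0,0,0,-0.85,0],
  [0,0,0,0,0,-0.85,0],
  [0,0,0,0,0,-0.85,0],
  [0,0,0,0,0,-0.85,0],
  [0,0,0,0,0,-0.85,0],
  [0,0,0,0,0,-0.5,0],
])

```text
time: 22.02
tool_pos: [483.1, -86.0, 74.3]
tcp_rot: [179.9, -0.0, 39.7]
ft_force: [2.3, -0.9, 4.0]
finger_gap: 15.4
grip_force: 33.9
```

Emit:
apply_moves([
  [0,0,0,0,0,-0.3,0],
  [0,0,0,0,0,0,0],
  [0,0,0,0,0,0,0],
  [0,0,0,0,0,0,0],
])

```text
time: 22.52
tool_pos: [483.1, -85.9, 74.3]
tcp_rot: [179.9, -0.0, 41.0]
ft_force: [2.8, -4.1, 5.3]
finger_gap: 15.2
grip_force: 34.0
```

Emit:
apply_moves([
  [0,0,0,0,0,-0.7,0],
  [0,0,0,0,0,-0.65,0],
  [0,0,0,0,0,0,0],
  [0,0,0,0,0,0,0],
  [0,0,0,0,0,0,0.4],
  [0,0,0,0,0,0,0.8],
  [0,0,0,0,0,0,1],
  [0,0,0,0,0,0,1],
])

```text
time: 23.52
tool_pos: [481.9, -84.9, 73.2]
tcp_rot: [-180.0, 0.0, 47.2]
ft_force: [-0.7, -0.6, 0.4]
finger_gap: 85.1
grip_force: 0.0
```

Emit:
apply_moves([
  [0,0,0,0,0,0,1],
  [0,0,-0.5,0,0,0,1],
  [0,0,-0.9,0,0,0,1],
  [0,0,-0.9,0,0,0,1],
  [0,0,-0.9,0,0,0,1],
  [0,0,-0.9,0,0,0,1],
  [0,0,-0.9,0,0,0,1],
  [0,0,-0.5,0,0,0,1],
])

```text
time: 24.52
tool_pos: [483.0, -85.2, 241.4]
tcp_rot: [179.8, -0.1, 47.2]
ft_force: [0.8, -0.2, 0.3]
finger_gap: 85.1
grip_force: 0.0
```

```bash
python3 plan.py 473 50.5 230 91.2 16 1; python3 - <<'E'
from h import *
a=snapshot("top")[:,:,::-1]; b=snapshot("scene")[:,:,::-1]
cv2.imwrite("pics/i.png",np.hstack([cv2.resize(a[220:280,300:400],None,fx=4,fy=4),cv2.resize(b[230:320,320:420],None,fx=4,fy=4)[:240]]))
E
```

```text
max 0.61 end [472.9  50.5 230.1] [180.    0.   91.2]
[[0.19,-0.21,0.02,0,0,-0.6,1.0],[0.2,-0.2,0.02,0,0,-0.6,1.0],[0.21,-0.19,0.02,0,0,-0.6,1.0],[0.22,-0.18,0.02,0,0,-0.6,1.0],[0.23,-0.17,0.02,0,0,-0.6,1.0],[0.24,-0.15,0.02,0,0,-0.6,1.0],[0.24,-0.14,0.03,0,0,-0.6,1.0],[0.25,-0.13,0.02,0,0,-0.6,1.0]]
[[0.26,-0.12,0.03,0.01,0,-0.6,1.0],[0.26,-0.11,0.02,0,0,-0.6,1.0],[0.27,-0.09,0.03,0.01,0,-0.6,1.0],[0.27,-0.08,0.02,0,0,-0.6,1.0],[0.28,-0.07,0.03,0.01,0,-0.6,1.0],[0.28,-0.06,0.02,0,0,-0.6,1.0],[0.28,-0.04,0.03,0.01,0,-0.6,1.0],[0.28,-0.03,0.02,0,0,-0.61,1.0]]
```

View pics/i.png

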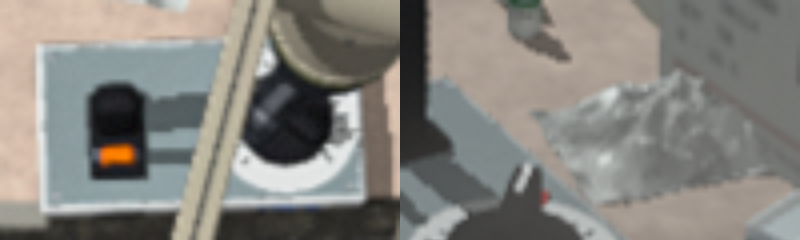

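The scene half shows the white line at about (525,180), pointing towards the red mark at (544,197). The top half's dial is hidden by the arm. I'll check the line numerically, comparing candidate dial angles in the scene image.

```bash
python3 - <<'E'
from h import *
im=snapshot("scene"); x0,y0=335,262
g=im[y0:y0+35,x0:x0+35].astype(float); 
hsv=g.max(2)-g.min(2)
for v in (170,190):
    m=(g.min(2)>v).astype(np.uint8); n,l,s,c=cv2.connectedComponentsWithStats(m,connectivity=8)
    for i in range(1,n):
        if s[i,4]<60:
            ys,xs=np.where(l==i); P=np.c_[xs+x0,ys+y0]; w=at("scene",P,83)
            print(v,s[i,4],c[i]+[x0,y0],w.mean(0).round(1),np.degrees(np.arctan2(w[:,1].mean()+85.4,w[:,0].mean()-482.9)))
            if s[i,4]>4:
                e=np.linalg.svd(w[:,:2]-w[:,:2].mean(0))[2][0];print("  dir",np.degrees(np.arctan2(e[1],e[0])))
r=(im[...,0].astype(int)-im[...,1:].max(2).astype(int)>50); ys,xs=np.where(r[250:300,330:380]);print("red",np.c_[xs+330,ys+250].tolist(),px("scene",[[523,-42,42]]))
for a in(41,44,47,50,53):
    u=np.radians(a);d=np.array([np.cos(u),np.sin(u),0]);print(a,px("scene",[np.array([482.9,-85.4,83])+k*d for k in(4,18,32)]).round(1).tolist())
E
```

```text
170 5 [368.8 270. ] [541.8 -78.3  83. ] 6.850143009765849
  dir -115.4885373668618
170 10 [350.7 273.4] [499.  -72.1  83. ] 39.57482244302762
  dir -133.0703167386516
170 5 [363.2 270.6] [529.4 -74.8  83. ] 12.833833265561395
  dir -150.73506403514082
170 1 [367. 270.] [538.2 -76.5  83. ] 9.115485000821788
170 2 [369.  276.5] [ 528.2 -101.1   83. ] -19.1223912820337
170 2 [368.5 279. ] [ 522.  -109.1   83. ] -31.16491704004014
170 38 [364.10526316 284.78947368] [ 501.9 -123.8   83. ] -63.64603803952584
  dir -82.26223194517083
170 1 [335. 283.] [450.1 -89.8  83. ] -172.43082905096816
170 3 [368. 293.] [ 493.3 -153.7   83. ] -81.33621318418093
170 1 [369. 296.] [ 489.5 -163.9   83. ] -85.2077791007328
190 1 [351. 272.] [502.4 -67.5  83. ] 42.56749159085359
190 1 [367. 293.] [ 491.5 -152.8   83. ] -82.75850613016323
190 1 [369. 296.] [ 489.5 -163.9   83. ] -85.2077791007328
red [[356, 278], [356, 279]] [[352.65736779 279.53240076]]
41 [[348.0, 277.2], [350.1, 274.0], [352.1, 270.8]]
44 [[347.9, 277.2], [349.6, 273.9], [351.4, 270.7]]
47 [[347.8, 277.2], [349.2, 273.8], [350.7, 270.6]]
50 [[347.7, 277.2], [348.8, 273.8], [349.9, 270.4]]
53 [[347.6, 277.2], [348.4, 273.7], [349.2, 270.4]]
```

The line's measured direction is 47°, matching the mark at 47.2°. Next: above the grip, then re-measure the dial from the top camera.

Emit:
apply_moves([
  [0.19,-0.21,0.02,0,0,-0.6,1],
  [0.2,-0.2,0.02,0,0,-0.6,1],
  [0.21,-0.19,0.02,0,0,-0.6,1],
  [0.22,-0.18,0.02,0,0,-0.6,1],
  [0.23,-0.17,0.02,0,0,-0.6,1],
  [0.24,-0.15,0.02,0,0,-0.6,1],
  [0.24,-0.14,0.03,0,0,-0.6,1],
  [0.25,-0.13,0.02,0,0,-0.6,1],
])

```text
time: 25.68
tool_pos: [477.1, -16.8, 233.4]
tcp_rot: [-180.0, 0.0, 69.4]
ft_force: [0.8, 1.2, -0.5]
finger_gap: 85.5
grip_force: 0.0
```

Emit:
apply_moves([
  [0.26,-0.12,0.03,0,0,-0.6,1],
  [0.26,-0.11,0.02,0,0,-0.6,1],
  [0.27,-0.09,0.03,0,0,-0.6,1],
  [0.27,-0.08,0.02,0,0,-0.6,1],
  [0.28,-0.07,0.03,0,0,-0.6,1],
  [0.28,-0.06,0.02,0,0,-0.6,1],
  [0.28,-0.04,0.03,0,0,-0.6,1],
  [0.28,-0.03,0.02,0,0,-0.6,1],
])

```text
time: 26.68
tool_pos: [472.1, 51.2, 227.4]
tcp_rot: [-180.0, 0.0, 91.4]
ft_force: [0.3, 1.0, -0.7]
finger_gap: 85.4
grip_force: 0.0
```

Emit:
apply_moves([
  [0,0,0,0,0,0,1],
  [0,0,0,0,0,0,1],
])

```text
time: 26.92
tool_pos: [472.2, 50.6, 227.5]
tcp_rot: [180.0, 0.0, 91.1]
ft_force: [-0.2, 0.7, -0.2]
finger_gap: 85.3
grip_force: 0.0
```

```bash
python3 plan.py 473 50.5 117 91.2 7 1; python3 - <<'E'
from h import *
im=snapshot("top").astype(float)
# disc visible?
for y in range(230,260,2): print(''.join('R' if p[0]-max(p[1:])>60 else str(int(p.min()//26)) for p in im[y,350:396]))
u=at("top",[[c,r] for r in range(232,262) for c in range(358,384)],83)
g=np.array([im[r,c].min() for r in range(232,262) for c in range(358,384)])
k=(np.hypot(u[:,0]-482.9,u[:,1]+85.4)<34)&(g>110)
P=u[k][:,:2];print(k.sum(),P.mean(0),[np.degrees(np.arctan2(p[1]+85.4,p[0]-482.9)).round() for p in P])
E
```

```text
max 0.53 end [473.1  50.6 117.1] [180.    0.   91.2]
[[0,0,0.53,0,0,0,1.0],[0,0,0.53,0,0,0,1.0],[0,0.01,0.52,0,0,0,1.0],[0,0,0.53,0,0,0,1.0],[0,0.01,0.52,0,0,0,1.0],[0,0,0.53,0,0,-0.01,1.0],[0,0.01,0.52,0,0,0,1.0]]
3345665356656776666655433333333333333454333344
2346665356655678887544444444432233333344333333
3345666456656888888757888888964432333344333333
5446666456656888679878978888888654333344333333
5446666446656687532212223557997676543344333333
5446666445666434310000000011247875555334333333
5446666445665336874100000111012444555444433333
3446666445664100258852000000111145555554433333
3436666445664100001378510000001014455555433333
3446666435664111010011111000000014433455433333
3446666435664211111100111000000003444555433333
5446666445664211111111000000000014434555433333
5446666435664211111111110000000034555555433333
5446666435664211111111111110001454455544433333
3445666435665320011111111100133345555433443333
51 [498.28073503 -80.11765551] [np.float64(15.0), np.float64(10.0), np.float64(4.0), np.float64(-1.0), np.float64(-7.0), np.float64(-12.0), np.float64(-18.0), np.float64(-19.0), np.float64(-25.0), np.float64(-30.0), np.float64(-33.0), np.float64(-37.0), np.float64(-42.0), np.float64(44.0), np.float64(-45.0), np.float64(-49.0), np.float64(52.0), np.float64(48.0), np.float64(44.0), np.float64(38.0), np.float64(-53.0), np.float64(53.0), np.float64(49.0), np.float64(44.0), np.float64(37.0), np.float64(-61.0), np.float64(55.0), np.float64(50.0), np.float64(44.0), np.float64(36.0), np.float64(-69.0), np.float64(72.0), np.float64(58.0), np.float64(52.0), np.float64(44.0), np.float64(33.0), np.float64(-74.0), np.float64(78.0), np.float64(62.0), np.float64(55.0), np.float64(44.0), np.float64(26.0), np.float64(83.0), np.float64(62.0), np.float64(45.0), np.float64(3.0), np.float64(89.0), np.float64(88.0), np.float64(95.0), np.float64(100.0), np.float64(106.0)]
```

The line reads about 47–50° in the top view, so the dial is on the mark. I'll descend straddling, offset 5 mm towards the trigger side, then centre and squeeze.

Emit:
apply_moves([
  [0,-0.14,0.3,0,0,0,1],
  [0,0,0.55,0,0,0,1],
  [0,0,0.6,0,0,0,1],
  [0,0,0.6,0,0,0,1],
  [0,0,0.6,0,0,0,1],
  [0,0,0.6,0,0,0,1],
  [0,0,0.43,0,0,0,1],
  [0,0,0,0,0,0,1],
], grip_force=30)

```text
time: 27.98
tool_pos: [467.1, 50.6, 115.7]
tcp_rot: [-179.9, -0.0, 91.2]
ft_force: [0.9, -0.5, -0.1]
finger_gap: 85.4
grip_force: 0.0
```

Emit:
apply_moves([
  [0,0.08,0,0,0,0,1],
  [0,0.09,0,0,0,0,0.9],
  [0,0,0,0,0,0,0.8],
  [0,0,0,0,0,0,0.7],
  [0,0,0,0,0,0,0.6],
])

```text
time: 28.6
tool_pos: [472.6, 50.7, 117.1]
tcp_rot: [-179.9, 0.0, 91.2]
ft_force: [-5.3, 0.2, 2.6]
finger_gap: 51.4
grip_force: 2.5
```

Emit:
apply_moves([
  [0,0,0,0,0,0,0.5],
  [0,0,0,0,0,0,0.4],
  [0,0,0,0,0,0,0.3],
  [0,0,0,0,0,0,0.2],
  [0,0,0,0,0,0,0],
  [0,0,0,0,0,0,0],
])

```text
time: 29.35
tool_pos: [473.9, 50.7, 118.0]
tcp_rot: [179.9, -0.0, 91.2]
ft_force: [2.5, 0.6, 5.1]
finger_gap: 41.8
grip_force: 16.6
```

Emit:
apply_moves([
  [0,0,0,0,0,0,0],
  [0,0,0,0,0,0,0],
  [0,0,0,0,0,0,0],
  [0,0,0,0,0,0,0],
])

```text
time: 29.85
tool_pos: [473.9, 50.7, 118.0]
tcp_rot: [179.9, -0.0, 91.2]
ft_force: [2.5, 1.4, 5.4]
finger_gap: 42.0
grip_force: 16.6
```

Emit:
apply_moves([
  [0,0,0,0,0,0,0.7],
  [0,0,0,0,0,0,1],
  [0,-0.08,0,0,0,0,1],
  [0,-0.08,0,0,0,0,1],
  [0,0,0,0,0,0,1],
  [0,0,-0.4,0,0,0,1],
  [0,0,-0.7,0,0,0,1],
  [0,0,-0.9,0,0,0,1],
])

```text
time: 30.85
tool_pos: [468.1, 50.6, 178.2]
tcp_rot: [-180.0, 0.0, 91.2]
ft_force: [-0.3, 0.2, 0.4]
finger_gap: 85.0
grip_force: 0.0
```

Emit:
apply_moves([
  [0,0,-0.9,0,0,0,1],
  [0,0,-0.9,0,0,0,1],
  [0,0,-0.5,0,0,0,1],
  [0,0,0,0,0,0,1],
  [0,0,0,0,0,0,1],
])

```text
time: 31.48
tool_pos: [467.8, 50.6, 245.0]
tcp_rot: [-179.9, -0.0, 91.2]
ft_force: [0.6, -0.7, -0.5]
finger_gap: 85.6
grip_force: 0.0
```

```bash
python3 - <<'E'
from h import *
im=snapshot("top").astype(float)
for y in range(238,252,2): print(''.join(str(int(p.min()//26)) for p in im[y,358:388]))
m=lambda a:((a[...,0]>200)&(a[...,1]>90)&(a[...,1]<170)&(a[...,2]<80))
a0=cv2.imread("pics/scene0.png")[:,:,::-1]; a1=snapshot("scene")
for a in(a0,a1): ys,xs=np.where(m(a[200:290,285:325]));print("trigger",len(xs),xs.mean(),ys.mean())
E
```

```text
356656875322112235578875788743
356653343100100010012478888874
356653368741000001110124588864
356653002598520000001111488886
356653100014785100000110147896
356663101100111111000000146654
456664101111001111110000034457
trigger 10 19.2 34.0
trigger 10 19.2 34.0
```

```bash
python3 -c "
from bench import *
print(hand_in())"
```

```text
the job is handed in; nothing more can be done
None
```

The job is handed in at about 31.6 s of the 59 s, with no verdict returned: the rack stands in the reader with all four tubes, the dial line reads about 47° against the mark at 47.2°, and the trigger was squeezed to the 42 mm stop gap and sprang back.

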